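# Load a bearing into the inclined feed track

## Task

Load the ball bearing: with the fingertips, push it up its sloping lane of the feed track, past the spring pawl to the stop at the top, so that the pawl springs shut behind it and it cannot roll back. Then tip the wire keeper over until it lies shut across the top of the lanes. Do not lift the bearing out of its lane, leave the grooved pulley at the foot of the other lane, and do not disturb the jar, screwdriver and brush beside the track.

Things in the scene. Friction and masses are not known exactly. Their poses are not given: they have to be found in the camera images.
- deck: Sloping top of a two-lane feed track fixed to the bench. Origin: lower end, midway between the lanes, level with the lane floors, 30 mm above the bench. x: up the slope (8 degrees), towards the robot's left; y: across the lanes; z: square to their floors. Two open dark channels centred at y = +30 and -30 mm, 23 mm wide inside, walls 3 mm thick and 14 mm high, x = 0 to 265 mm.
- foot (a point): Middle of the top edge of the steel foot plate, 4 mm thick and 12 mm high, which closes the low end of both lanes (deck x = 0, y = 0, z = 12 mm) and on which the parts rest.
- stop (a point): Middle of the stop at the top, at the height of the parts' centres (deck x = 262, y = 0, z = 23.5 mm): each lane has a rubber pad there, so a part at the stop has its centre at deck x = 238.5 mm. The end plate behind reaches 46 mm above the lane floors, its two ears (deck y = +56 and -56 mm) 61 mm.
- bearing: Steel ball bearing, 47 mm outside diameter, 20 mm wide, bore 20 mm, dark seal between its rings, smooth plain rim; 0.15 kg, oiled and slippery. It stands on edge at the foot of one of the two lanes (either one), rolls freely and rolls back if let go. Origin: its centre; its y axis is its axle.
- pulley: Aluminium pulley with a V groove round its rim and a 12 mm bore, also 47 mm in diameter and 20 mm wide, standing at the foot of the other lane. It stays there. Origin: its centre.
- pawl_a (a joint): Brass check pawl of the lane at deck y = +30 mm, in rad: 0 = shut, up to 0.5 = pushed aside. A part pushed up the lane swings it outward (about 0.2 rad) against a weak spring (about 0.5 N at its nose). Once the part is within 3 mm of the stop it springs shut behind it; released, the part rolls back 3 to 4 mm on to it and is held.
- pawl_b (a joint): The same pawl of the lane at deck y = -30 mm.
- nose_a (a point): Blunt end of pawl_a, in the outer half of its lane (deck x = 211, y = 37, z = 21.5 mm when shut). The pawl is 10 mm high, pivots outside the wall at deck x = 166 mm and slants up the lane over the wall. Both reach 28 mm above the lane floor: fingertips 29 to 34 mm above it pass over them and the foot plate and push the part well; higher ones press it down and may jam it.
- keeper (a joint): Hinged wire keeper, in rad: 0 = shut, lying parallel to the deck over both lanes at the stop, about 5 mm above the parts; 2.2 = open, leaning back beyond the end plate. The hinge runs across the deck at deck x = 275, z = 54 mm. Two arms 102 mm apart carry a 5 mm cross wire 45 mm from the hinge. It moves lightly; well past upright it falls shut of itself.
- keeper_tab (a point): Middle of the flat steel thumb tab at the middle of the keeper's cross wire (30 mm wide, 17 mm long, 3.5 mm thick), 52 mm from the hinge, at deck y = 0; shut, it lies at deck x = 223, z = 54 mm.
- oil_jar: Small glass jar with a light lid, 36 mm in diameter, 55 mm high, behind the track. Origin: centre of its underside.
- screwdriver: Thin precision screwdriver, 130 x 8 mm, lying along the robot's side of the track. Origin: centre of its underside.
- dust_brush: Flat brush, 117 x 20 mm, lying along the robot's side of the track. Origin: centre of its underside.
There are look-alikes about, which are no part of the job. What is shaped like the pulley but orange is not meant.

How it is judged:
By the outcome, as a careful person would: the job done as asked, in the order asked, and still so for the second after the job is handed in, with the robot touching nothing.
It also fails if it takes over 45 s, if anything falls off the work surface, if the arm or the gripper's body presses on something with over 40 N, if the wrist force passes 120 N, or if a joint passes its speed limit or range.

## Robot

A 7-joint arm with a two-finger parallel gripper is mounted at the origin on a cart in front of the work surface, level with it; the furniture and walls round the work are solid. World frame = base frame: x ahead of the robot, y to its left, z up, the work surface at z = 0. Lengths are in m, angles in rad, forces in N, time in s.
With the tool pointing down it reaches from about 0.4 to 0.85 m from the base axis. Payload 10.4 kg.
Tool frame: the origin (TCP) lies on the centre line of the jaws, within the pads' length; the fingertips stand 14 mm ahead of it and the grasp point (between the pads) lies 5 mm behind it (manip.tip_reach is the distance from the TCP to the fingertips, in m); z points along the fingers, y is the line along which they close (so a half turn about z gives the same grasp; the last joint's range is limited). The gripper opens to 85 mm and grips with 20 to 120 N. Pads are 22 mm wide; open, the fingers measure 114 mm over their backs; the gripper's body (76 mm by 85 mm) begins 54 mm behind the grasp point. The pads swing forward as they close: fully open they stand 13 mm farther back than shut.
Start: joints at [1.201, 0.332, -0.065, 1.46, 0.022, 1.35, -0.088], TCP at [0.212, -0.588, 0.245] pointing down, gripper open.
Joint ranges: [-2.6, 2.6], [-0.5, 2.12], [-1.47, 1.34], [0.16, 2.42], [-1.27, 4.41], [0.06, 2.06], [-2.6, 2.6]. Speed limits (rad/s): [2.22, 2.22, 2.79, 2.79, 3.14, 3.14, 3.14].

## Interface

Orientations are given as a unit quaternion [x, y, z, w].
In Python, from workcell import manip gives the robot as it stands.
- The arm moves only by the shell command python3 -m pendant 'ROWS' [FORCE]. ROWS is JSON, a list of rows, each a list of 7 numbers: the shift along the tool's x, y, z in units of 50 mm (1.0 is 50 mm), then the turn, a rotation vector about the tool's x, y, z in units of 8 degrees (1.0 is 8 degrees), then the opening, from -1 (shut) to 1 (fully open), so that 0 is half open. In form: [[dx, dy, dz, ax, ay, az, jaw], ...]. A call has exactly 10 rows; each row is the pose to reach, as a shift and turn from the pose commanded when the call began, along the tool's axes at that moment; what a row does not reach only later rows make up. A row lasts 1/8 s, in which the tool goes at most 62.5 mm and 10.7 degrees, less where a joint would pass 70% of its speed; a pose out of reach is approached as far as the arm can. A call with a gripper value outside its range is refused whole. The fingers move at their own pace and stop on an object; FORCE is the grip in N (left out, the last holds). Time passes only in rows, so rows that repeat a pose let the fingers close, or fill a call up. It gives the time, the measured TCP pose, the force, the opening and the grip force at its end, in the units of the state.
- manip.get_obs(): the state, without advancing time (a new reading comes with each control period).
- manip.camera(name): name is "side" or "top"; returns (picture, depth): 384x512x3 uint8, red, green, blue; 384x512 float32, m along the optical axis (not along the pixel's ray), 0 where there is no reading.
- manip.get_calibration(name): a dict with "fx", "fy", "cx", "cy" (pixels), "xyz" and "orientation" of the camera in the world. Camera axes: x right, y up, looking along -z (the intrinsics and any distortion apply to the point x, -y, -z); pixel columns grow to the right and rows downward; lengths in m; the calibration is good to about 2 mm. A picture is of the moment at which its call begins. get_calibration takes no time and is no camera call.
- manip.hand_in(): hands the job in; it is judged then, once.
Trained networks look in the newest picture that a camera, given by its name, has taken for a name from the list of things; names that differ only in an ending like _2 or _b are one class to them, and where a whole thing is asked for, a point or a joint stands for the part that bears it (a point fixed in the world has none). Each returns a list of dicts, best first, with "p" (0 to 1); they miss things now and then, are a little off and sometimes report something else, mostly with a low value. They report only what shows in the picture. A call takes as long as a camera call. They do not tell look-alikes from the thing itself.
- manip.find_in(thing, camera): "box" ([left, top, right, bottom] in pixels, round what is visible of it).
- manip.trace(thing, camera): "pixels" (384x512 bool, what is visible of it) and "box" ([left, top, right, bottom] in pixels, round what is visible of it).
- manip.tip_of(thing, camera): "pixel" ([column, row] in pixels: a listed point, or the origin of a listed thing).
The state is a dict: "clock": time; "joint_pos": joint angles; "joint_velocities": joint speeds; "tau": joint torques, N m; "position": TCP position; "ee_rot": TCP orientation; "ft_force": force on the tool from outside, world axes, zero at the start; "torque": the same for the moment, N m; "grip_width": opening from 0.0 (shut) to 1.0 (fully open); "grasp_force": force on a finger pad.
Only numpy, scipy, OpenCV 4.12 (cv2) and the standard library are available. Lean on these libraries where they do the work, as an engineer would, in place of code of your own. Each camera call takes 0.05 s, during which the arm holds its last target. There are 200 camera calls.

## Working session

There is one attempt and no reset: what is moved stays moved. The work goes in short steps, Python scripts to look and compute and a shell command to move; the robot and the scene stay as the last step left them, time stands still between calls to the robot, and variables do not carry over. Pictures are saved under pics/ and viewed, at most 10 in all, crops included, and the job is handed in when it is done.

```bash
mkdir -p pics; cat > h.py <<'E'
import numpy as np, cv2
from scipy.spatial.transform import Rotation as R
from workcell import manip
def world(cam,px,depth):
    c=manip.get_calibration(cam); u,v=px
    d=depth if np.isscalar(depth) else float(np.median([x for x in depth[int(v)-1:int(v)+2,int(u)-1:int(u)+2].ravel() if x>0]))
    p=np.array([(u-c['cx'])/c['fx']*d,-(v-c['cy'])/c['fy']*d,-d])
    return R.from_quat(c['orientation']).apply(p)+c['xyz']
def proj(cam,P):
    c=manip.get_calibration(cam); p=R.from_quat(c['orientation']).inv().apply(np.array(P)-c['xyz'])
    return np.array([c['cx']+c['fx']*p[0]/-p[2], c['cy']-c['fy']*p[1]/-p[2]])
E
python3 - <<'E'
from h import *
for n in('side','top'):
    im,d=manip.camera(n); cv2.imwrite(f'pics/{n}0.png',im[:,:,::-1]); np.save(n+'d.npy',d)
    print(n,manip.get_calibration(n))
    for t in('foot','stop','bearing','pulley','nose_a','keeper_tab','oil_jar','screwdriver','dust_brush'):
        for r in manip.tip_of(t,n)[:3]:
            try:w=world(n,r['pixel'],d).round(4)
            except Exception as e:w=None
            print(t,round(r['p'],2),np.round(r['pixel'],1),w)
o=manip.get_obs();print(o['position'],o['ee_rot'],o['clock'],o['grip_width'])
E
```

```text
side {'fx': 366.02460989453436, 'fy': 366.02460989453436, 'cx': 257.6218075196888, 'cy': 184.20084973652362, 'xyz': array([0.20422529, 0.73792346, 0.46416696]), 'orientation': array([-0.13978072,  0.52512236,  0.81410766, -0.20478423])}
foot 0.84 [315.7 198.2] [ 0.487  -0.0827  0.0383]
foot 0.28 [335.4 232.5] [0.404  0.0034 0.0049]
stop 0.79 [271.7 224.9] [0.4817 0.1835 0.0987]
bearing 0.64 [300.6 189.9] [ 0.516  -0.0475  0.0707]
pulley 0.75 [324.6 199. ] [ 0.4514 -0.046   0.0604]
pulley 0.59 [260.7 194. ] [ 6.647e-01 -1.097e-01 -2.000e-04]
nose_a 0.67 [297.9 225.1] [0.4503 0.1252 0.0762]
keeper_tab 0.76 [257.4 196.3] [0.4973 0.2113 0.1694]
oil_jar 0.5 [276.8 213.5] [0.5293 0.062  0.0528]
dust_brush 0.73 [313.1 262.7] [0.4076 0.1405 0.0066]
top {'fx': 466.30191802642037, 'fy': 466.30191802642037, 'cx': 259.46745672281054, 'cy': 190.5828542340697, 'xyz': array([0.41875974, 0.06667584, 1.04724219]), 'orientation': array([-0.0507128 ,  0.06431505,  0.7145703 , -0.69475253])}
foot 0.59 [317.7 235.3] [ 0.4846 -0.0823  0.011 ]
stop 0.66 [195.9 231.9] [0.492  0.1759 0.1114]
bearing 0.7 [311.9 224.1] [ 0.5042 -0.062   0.0758]
pulley 0.67 [279.2 270.9] [0.4092 0.0057 0.0034]
pulley 0.63 [312.9 247.8] [ 0.455  -0.062   0.0734]
pulley 0.47 [305.5 106. ] [ 0.7725 -0.0641  0.0469]
nose_a 0.64 [222.6 255. ] [0.4457 0.1258 0.0721]
nose_a 0.54 [280.5 275.1] [3.999e-01 3.000e-03 2.000e-04]
nose_a 0.32 [217.1 274.3] [0.4059 0.1424 0.007 ]
keeper_tab 0.75 [175.2 229.4] [0.4933 0.2081 0.168 ]
oil_jar 0.67 [291.  196.9] [ 0.566  -0.0225  0.0546]
dust_brush 0.85 [216.9 271.9] [4.111e-01 1.433e-01 1.000e-04]
[ 0.21245221 -0.58780397  0.24535343] [9.85000933e-01 1.72549007e-01 4.86334623e-06 4.80901136e-05] 1.0 0.9994511971133105
```

```bash
python3 -c "
import cv2,numpy as np
a=cv2.imread('pics/side0.png');b=cv2.imread('pics/top0.png')
cv2.imwrite('pics/both.png',cv2.resize(np.vstack([a,b]),(400,600)))"
```

```text
(no output)
```

View pics/side0.png

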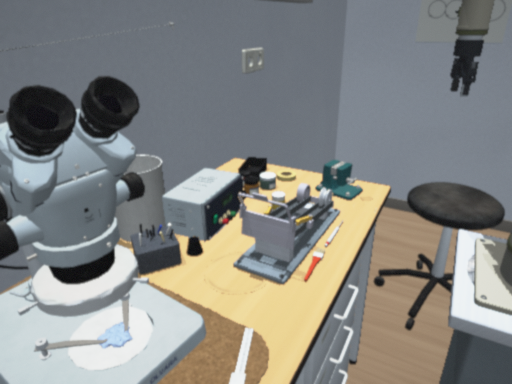

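View pics/top0.png

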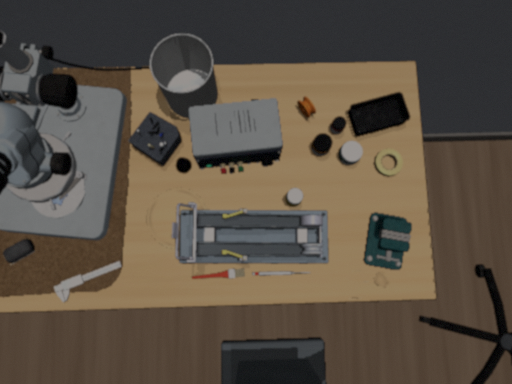

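Top view: the track runs from its keeper at about (185,235) to its foot at (327,237). The two round parts are at (312,220) and (312,249), and an orange pulley-like one at (307,107) is excluded. I'll check the two parts in one enlarged crop.

```bash
python3 -c "
import cv2,numpy as np
a=cv2.imread('pics/side0.png')[175:245,235:345];b=cv2.imread('pics/top0.png')[200:270,170:335]
a=cv2.resize(a,(471,300),interpolation=cv2.INTER_CUBIC);b=cv2.resize(b,(707,300),interpolation=cv2.INTER_CUBIC)
c=np.zeros((600,720,3),np.uint8);c[:300,:471]=a;c[300:,:707]=b
cv2.imwrite('pics/crop1.png',c)"
python3 - <<'E'
from h import *
for n in('side','top'):
    im,d=manip.camera(n)
    for t in('bearing','pulley','oil_jar','screwdriver'):
        for r in manip.find_in(t,n)[:3]: print(n,t,round(r['p'],2),np.round(r['box']))
E
```

```text
side bearing 0.5 [295. 185. 310. 202.]
side pulley 0.72 [320. 188. 332. 208.]
side pulley 0.3 [296. 218. 312. 226.]
side oil_jar 0.73 [271. 191. 287. 210.]
side screwdriver 0.56 [329. 225. 341. 246.]
top bearing 0.58 [300. 214. 323. 225.]
top bearing 0.19 [172. 202. 325. 263.]
top pulley 0.64 [300.  98. 316. 118.]
top pulley 0.49 [304. 242. 325. 254.]
top oil_jar 0.72 [283. 190. 302. 206.]
top screwdriver 0.71 [272. 270. 294. 276.]
```

View pics/crop1.png

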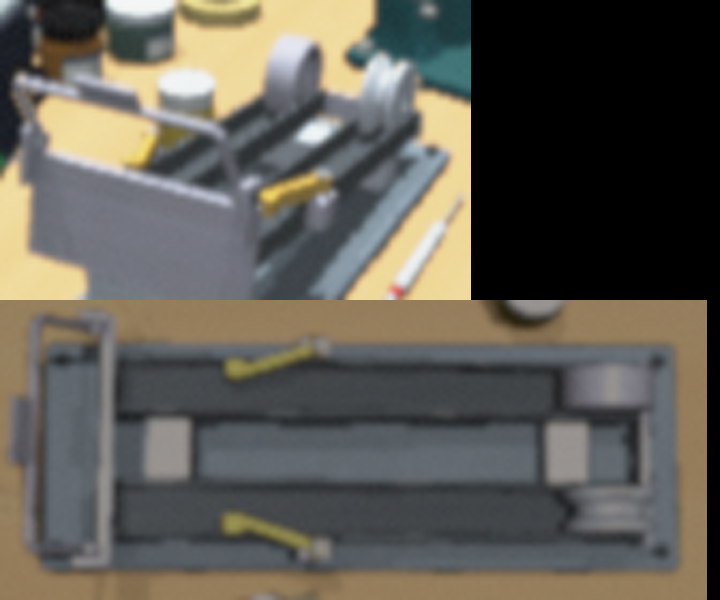

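Smooth, plain-rimmed part (312,220) in the far lane (deck y = -30) is the bearing. The grooved one at (312,249) in the near lane is the pulley, and the orange one is a look-alike. Next I fit the deck pose.

```bash
cat >> h.py <<'E'
def deckT(p):
    Rm=R.from_euler('z',p[2])*R.from_euler('z',np.pi/2)*R.from_euler('y',-np.radians(8))
    return Rm,np.array([p[0],p[1],.03])
def D(p,q): Rm,t=deckT(p); return Rm.apply(np.array(q)/1000.)+t
E
python3 - <<'E'
from h import *
from scipy.optimize import least_squares
obs={'top':[((311.6,219.8),(23.5,-30,47)),((312.8,249.2),(23.5,30,46)),((225.3,216.3),(211,-37,26)),((224.8,252),(211,37,26)),((319.8,233.8),(-2,0,12)),((195.9,231.9),(262,0,23.5)),((175.2,229.4),(305.6,0,96)),((222.6,255),(211,37,21.5))],
'side':[((315.7,198.2),(0,0,12)),((271.7,224.9),(262,0,23.5)),((302.5,193.5),(23.5,-30,23.5)),((326,198.5),(23.5,30,23.5)),((297.9,225.1),(211,37,21.5)),((257.4,196.3),(305.6,0,96))]}
f=lambda p:np.concatenate([proj(c,D(p,q))-u for c in obs for u,q in obs[c]])
s=least_squares(f,[.48,-.08,0],loss='soft_l1');p=s.x
print(p.round(4));print(f(p).reshape(-1,2).round(1))
np.save('deck.npy',p)
for n in('foot','x'):pass
for nm,q in dict(foot=(0,0,12),bearing=(23.5,-30,23.5),pushstart=(-5,-30,31),stopc=(238.5,-30,23.5),tab_open=(305.6,0,96),hinge=(275,0,54)).items(): print(nm,D(p,q).round(4))
# depth check: points near bearing top & walls
d=np.load('topd.npy')
Rm,t=deckT(p)
for c,r in((311.6,219.8),(270,212),(270,227),(270,219),(270,237),(319,234),(195,236)):
    w=world('top',(c,r),d); print((c,r),(Rm.inv().apply(w-t)*1000).round(1),w.round(3))
E
```

```text
[ 0.4828 -0.0802 -0.0303]
[[ 1.5 -0.3]
 [ 0.7 -0.7]
 [-2.9 -0.6]
 [-2.9 -0.3]
 [ 0.7  1.4]
 [ 1.3  1.5]
 [-0.4  1. ]
 [-0.8 -3.2]
 [ 1.5 -0.8]
 [-2.3  1.1]
 [ 0.9 -0.4]
 [-0.5 -0.4]
 [-1.  -1.7]
 [ 3.4  1. ]]
foot [ 0.4828 -0.0818  0.0419]
bearing [ 0.5134 -0.0611  0.0565]
pushstart [ 0.5125 -0.0903  0.06  ]
stopc [0.5198 0.1517 0.0865]
tab_open [0.4916 0.209  0.1676]
hinge [0.4908 0.1845 0.1217]
(311.6, 219.8) [ 26.5 -29.5  46.3] [ 0.513 -0.061  0.08 ]
(270, 212) [100.1 -53.7 -33.8] [0.54  0.022 0.01 ]
(270, 227) [108.6 -16.1  12.3] [0.502 0.025 0.057]
(270, 219) [106.2 -34.5  -0.3] [0.521 0.024 0.044]
(270, 237) [100.5   2.1 -32.9] [0.484 0.024 0.011]
(319, 234) [ 0.5 -2.8  9.5] [ 0.486 -0.081  0.039]
(195, 236) [266.7   6.8  45.1] [0.484 0.178 0.112]
```

```bash
cat >> h.py <<'E'
def tgt(q,tip=True,rot=None):
    "deck point (mm) of fingertips -> rows shift/turn units from measured pose"
    p=np.load('deck.npy');Rm,t=deckT(p);M=Rm.as_matrix()
    T=R.from_matrix(np.c_[-M[:,1],-M[:,0],-M[:,2]])
    if rot is not None:T=T*R.from_rotvec(rot)
    w=D(p,q)-T.apply([0,0,manip.tip_reach])
    o=manip.get_obs();C=R.from_quat(o['ee_rot'])
    print('tcp',w.round(4),'shift',(C.inv().apply(w-o['position'])/.05).round(3),'turn',(np.degrees((C.inv()*T).as_rotvec())/8).round(3))
def tipdeck():
    p=np.load('deck.npy');Rm,t=deckT(p);o=manip.get_obs();C=R.from_quat(o['ee_rot'])
    print('tip deck',(Rm.inv().apply(o['position']+C.apply([0,0,manip.tip_reach])-t)*1000).round(1),'F deck',Rm.inv().apply(o['ft_force']).round(2),'t',round(o['clock'],2))
E
python3 -c "
from h import *
print(manip.tip_reach);tgt((-45,-30,90));tipdeck()"
```

```text
0.014
tcp [ 0.511  -0.1401  0.1267] shift [ 8.659 -6.392  2.372] turn [0.988 0.188 2.696]
tip deck [-482.5  254.9  271.1] F deck [ 0.54 -0.76 -1.3 ] t 1.5
```

```bash
python3 -m pendant '[[0.9,-0.6,0,0.1,0,0.3,-1],[1.8,-1.3,0,0.2,0,0.6,-1],[2.7,-2.0,0,0.3,0.1,0.9,-1],[3.6,-2.7,0.2,0.4,0.1,1.2,-1],[4.5,-3.3,0.5,0.5,0.1,1.5,-1],[5.4,-4.0,0.8,0.6,0.1,1.8,-1],[6.3,-4.7,1.1,0.7,0.2,2.1,-1],[7.2,-5.3,1.5,0.8,0.2,2.4,-1],[8.1,-6.0,1.9,0.9,0.2,2.6,-1],[8.66,-6.39,2.37,0.99,0.19,2.7,-1]]'
python3 -c "
from h import *
tipdeck();tgt((-45,-30,45))"
```

```text
clock: 2.75
position: [0.5125, -0.1373, 0.1267]
ee_rot: [0.997, -0.014, 0.002, -0.07]
ft_force: [-0.7, -0.7, -0.6]
grip_width: 0.001
grasp_force: 0.0
tip deck [-42.2 -31.5  89.6] F deck [-0.77  0.71 -0.54] t 2.75
tcp [ 0.5112 -0.1338  0.0822] shift [-0.03   0.057  0.892] turn [-0.007 -0.009  0.011]
```

```bash
python3 -m pendant '[[0,0,0.3,0,0,0,-1],[-0.03,0.05,0.6,0,0,0,-1],[-0.03,0.05,0.89,0,0,0,-1],[-0.03,0.05,0.89,0,0,0,-1],[-0.03,0.05,0.89,0,0,0,-1],[-0.03,0.05,0.89,0,0,0,-1],[-0.03,0.05,0.89,0,0,0,-1],[-0.03,0.05,0.89,0,0,0,-1],[-0.03,0.05,0.89,0,0,0,-1],[-0.03,0.05,0.89,0,0,0,-1]]'
python3 - <<'E'
from h import *
tipdeck();tgt((-45,-30,33))
p=np.load('deck.npy')
cs=[]
for n,(x0,y0,x1,y1) in dict(side=(270,150,350,230),top=(260,180,340,260)).items():
    im,d=manip.camera(n);a=im[:,:,::-1].copy()
    c=cv2.resize(a[y0:y1,x0:x1],(400,400),interpolation=cv2.INTER_CUBIC)
    for q,col in(((-45,-30,45),(0,0,255)),((0,0,12),(0,255,0)),((23.5,-30,23.5),(255,0,0)),((-30,-30,45),(255,0,255))):
        u=(proj(n,D(p,q))-[x0,y0])*5; cv2.circle(c,tuple(int(v) for v in u),3,col,-1)
    cs.append(c)
cv2.imwrite('pics/near1.png',np.hstack(cs))
E
```

```text
clock: 4.0
position: [0.5097, -0.1364, 0.0824]
ee_rot: [0.997, -0.015, 0.001, -0.07]
ft_force: [0.4, -0.8, -0.6]
grip_width: 0.002
grasp_force: 0.0
tip deck [-47.5 -28.6  45.6] F deck [-0.88 -0.4  -0.45] t 4.0
tcp [ 0.5112 -0.1322  0.0703] shift [ 0.028 -0.05   0.252] turn [-0.002 -0.002 -0.004]
```

View pics/near1.png

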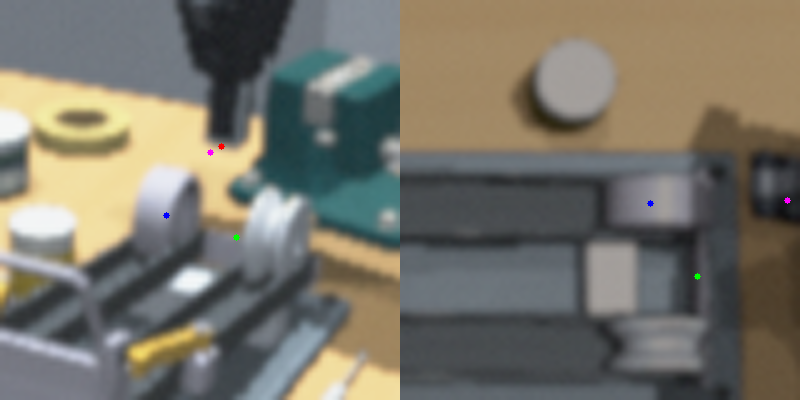

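The bearing is in the far lane and the fingertip ends where it was predicted, at about (224,146) in the left panel. The deck fit matches to within about 2 mm. Next I lower and start the push.

```bash
python3 -m pendant '[[-0.02,0,0.13,0,0,0,-1],[-0.02,0,0.27,0,0,0,-1],[-0.02,0,0.27,0,0,0,-1],[-0.02,-0.15,0.27,0,0,0,-1],[-0.02,-0.3,0.27,0,0,0,-1],[-0.02,-0.45,0.27,0,0,0,-1],[-0.02,-0.6,0.27,0,0,0,-1],[-0.02,-0.75,0.27,0,0,0,-1],[-0.02,-0.9,0.27,0,0,0,-1],[-0.02,-1.05,0.27,0,0,0,-1]]'
python3 - <<'E'
from h import *
tipdeck();tgt((5,-30,32))
p=np.load('deck.npy');Rm,t=deckT(p)
for n in('top','side'):
    im,d=manip.camera(n)
    for r in manip.tip_of('bearing',n)[:2]:
        print(n,r['p'],np.round(r['pixel'],1),(Rm.inv().apply(world(n,r['pixel'],d)-t)*1000).round(1))
E
```

```text
clock: 5.35
position: [0.5105, -0.0822, 0.0765]
ee_rot: [0.997, -0.015, 0.001, -0.07]
ft_force: [-0.9, -1.7, 0.4]
grip_width: -0.004
grasp_force: 0.8
tip deck [  5.3 -27.7  32.3] F deck [-1.66  0.89  0.62] t 5.35
tcp [ 0.5127 -0.0825  0.0762] shift [0.045 0.006 0.005] turn [ 0.    -0.004 -0.005]
top 0.44 [305.2 219.5] [ 61.  -21.5 126.3]
top 0.23 [316.8 235.3] [ -2.9  -1.9 -19.6]
side 0.62 [301.4 197.5] [ 51.3 -23.   20.6]
```

```bash
python3 -m pendant '[[0.02,-0.15,0,0,0,0,-1],[0.04,-0.32,0,0,0,0,-1],[0.05,-0.5,0,0,0,0,-1],[0.05,-0.68,0,0,0,0,-1],[0.05,-0.86,0,0,0,0,-1],[0.05,-1.04,0,0,0,0,-1],[0.05,-1.22,0,0,0,0,-1],[0.05,-1.4,0,0,0,0,-1],[0.05,-1.58,0,0,0,0,-1],[0.05,-1.76,0,0,0,0,-1]]'
python3 - <<'E'
from h import *
tipdeck();tgt((201,-30,32))
p=np.load('deck.npy');Rm,t=deckT(p)
im,d=manip.camera('side')
for r in manip.tip_of('bearing','side')[:2]:
    print(r['p'],np.round(r['pixel'],1),(Rm.inv().apply(world('side',r['pixel'],d)-t)*1000).round(1))
u=[proj('side',D(p,(x,-30,23.5))) for x in(100,120,140)];print(np.round(u,1))
cv2.imwrite('pics/mid.png',cv2.resize(im[150:250,230:350,::-1],(720,600),interpolation=cv2.INTER_CUBIC))
E
```

```text
clock: 6.8
position: [0.5155, 0.0051, 0.0887]
ee_rot: [0.997, -0.015, 0.001, -0.07]
ft_force: [-0.8, -1.3, 1.7]
grip_width: -0.0
grasp_force: 1.0
tip deck [ 93.6 -30.1  32.1] F deck [-1.1   0.72  1.88] t 6.8
tcp [0.5186 0.1115 0.1035] shift [-0.004 -2.149  0.003] turn [-0.002 -0.001 -0.004]
0.72 [287.2 203.1] [132.8 -23.8  29.1]
0.54 [260.6 197.8] [307.2   0.6  95.6]
[[290.6 201. ]
 [287.  203.3]
 [283.2 205.6]]
```

View pics/mid.png

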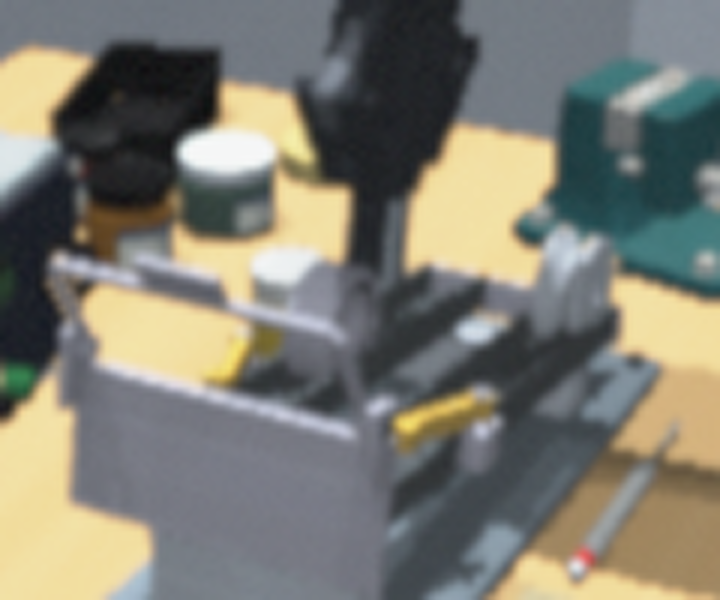

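The bearing rides up ahead of the fingertips (about (330,310) in the crop), still in its lane and short of the pawl. I push on.

```bash
python3 -m pendant '[[0,-0.18,0,0,0,0,-1],[0,-0.37,0,0,0,0,-1],[0,-0.56,0,0,0,0,-1],[0,-0.75,0,0,0,0,-1],[0,-0.94,0,0,0,0,-1],[0,-1.13,0,0,0,0,-1],[0,-1.32,0,0,0,0,-1],[0,-1.51,0,0,0,0,-1],[0,-1.7,0,0,0,0,-1],[0,-1.85,0,0,0,0,-1]]'
python3 - <<'E'
from h import *
tipdeck();tgt((201,-30,32))
p=np.load('deck.npy');Rm,t=deckT(p)
im,d=manip.camera('side')
for r in manip.tip_of('bearing','side')[:2]:
    print(r['p'],np.round(r['pixel'],1),(Rm.inv().apply(world('side',r['pixel'],d)-t)*1000).round(1))
print([proj('side',D(p,(x,-30,23.5))).round(1) for x in(210,225,238)])
E
```

```text
clock: 8.15
position: [0.5183, 0.0968, 0.1015]
ee_rot: [0.997, -0.015, 0.001, -0.07]
ft_force: [-0.5, -1.3, 1.2]
grip_width: -0.0
grasp_force: 0.9
tip deck [186.2 -30.1  32.1] F deck [-1.1   0.49  1.36] t 8.15
tcp [0.5186 0.1115 0.1035] shift [-0.002 -0.295  0.002] turn [-0.003 -0.    -0.002]
0.43 [265.7 213.5] [235.3 -24.2  35.7]
[array([268.7, 214.7]), array([265.3, 216.8]), array([262.3, 218.7])]
```

```bash
python3 -m pendant '[[0,-0.05,0,0,0,0,-1],[0,-0.1,0,0,0,0,-1],[0,-0.15,0,0,0,0,-1],[0,-0.2,0,0,0,0,-1],[0,-0.24,0,0,0,0,-1],[0,-0.28,0,0,0,0,-1],[0,-0.28,0,0,0,0,-1],[0,-0.28,0,0,0,0,-1],[0,-0.28,0,0,0,0,-1],[0,-0.28,0,0,0,0,-1]]'
python3 -c "
from h import *
tipdeck()"
```

```text
clock: 9.5
position: [0.5187, 0.1099, 0.1034]
ee_rot: [0.997, -0.015, 0.001, -0.07]
ft_force: [0.5, -0.6, -0.3]
grip_width: 0.002
grasp_force: 0.2
tip deck [199.5 -30.2  32.1] F deck [-0.58 -0.5  -0.21] t 9.5
```

```bash
python3 -m pendant '[[0,-0.03,0,0,0,0,-1],[0,-0.06,0,0,0,0,-1],[0,-0.08,0,0,0,0,-1],[0,-0.08,0,0,0,0,-1],[0,-0.08,0,0,0,0,-1],[0,-0.08,0,0,0,0,-1],[0,-0.08,0,0,0,0,-1],[0,-0.08,0,0,0,0,-1],[0,-0.08,0,0,0,0,-1],[0,-0.08,0,0,0,0,-1]]'
python3 - <<'E'
from h import *
tipdeck()
p=np.load('deck.npy')
c=[]
for n,(x0,y0) in dict(side=(240,180),top=(175,190)).items():
    im,d=manip.camera(n);c.append(cv2.resize(im[y0:y0+60,x0:x0+60,::-1],(400,400),interpolation=cv2.INTER_CUBIC))
cv2.imwrite('pics/stop1.png',np.hstack(c))
E
```

```text
clock: 10.75
position: [0.5189, 0.1139, 0.104]
ee_rot: [0.997, -0.015, 0.001, -0.07]
ft_force: [-0.4, -0.2, 1.5]
grip_width: 0.001
grasp_force: 0.4
tip deck [203.5 -30.2  32.1] F deck [-0.02  0.37  1.52] t 10.75
```

View pics/stop1.png

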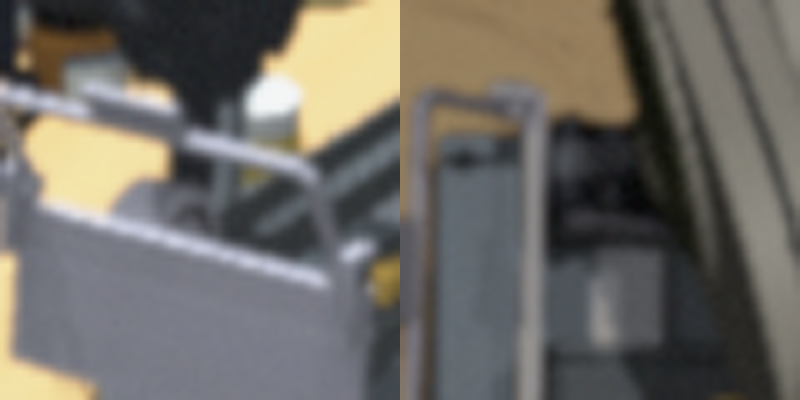

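The bearing is near the stop at about (160,205) in the left panel, partly hidden by the end plate. There's no stop reaction yet, so I push on gently.

```bash
python3 -m pendant '[[0,-0.02,0,0,0,0,-1],[0,-0.04,0,0,0,0,-1],[0,-0.06,0,0,0,0,-1],[0,-0.08,0,0,0,0,-1],[0,-0.1,0,0,0,0,-1],[0,-0.1,0,0,0,0,-1],[0,-0.1,0,0,0,0,-1],[0,-0.1,0,0,0,0,-1],[0,-0.1,0,0,0,0,-1],[0,-0.1,0,0,0,0,-1]]'
python3 -c "
from h import *
tipdeck()"
```

```text
clock: 12.1
position: [0.5191, 0.1187, 0.1047]
ee_rot: [0.997, -0.015, 0.001, -0.07]
ft_force: [1.2, -1.9, 1.6]
grip_width: 0.004
grasp_force: 1.3
tip deck [208.4 -30.3  32.2] F deck [-1.59 -1.3   1.88] t 12.1
```

```bash
python3 -m pendant '[[0,-0.02,0,0,0,0,-1],[0,-0.04,0,0,0,0,-1],[0,-0.06,0,0,0,0,-1],[0,-0.06,0,0,0,0,-1],[0,-0.06,0,0,0,0,-1],[0,-0.06,0,0,0,0,-1],[0,-0.06,0,0,0,0,-1],[0,-0.06,0,0,0,0,-1],[0,-0.06,0,0,0,0,-1],[0,-0.06,0,0,0,0,-1]]'
python3 -c "
from h import *
tipdeck()
for i in range(5): manip.camera('side');print(manip.get_obs()['ft_force'].round(1))"
```

```text
clock: 13.35
position: [0.5192, 0.1196, 0.1049]
ee_rot: [0.998, -0.016, 0.001, -0.069]
ft_force: [0.0, -9.2, 3.4]
grip_width: 0.006
grasp_force: 5.7
tip deck [209.2 -30.4  32.2] F deck [-8.62 -0.29  4.65] t 13.35
[-0.5 -9.2  3. ]
[-0.8 -9.3  3.9]
[-1.8 -9.2  3.8]
[-0.8 -9.3  3.8]
[-0.7 -9.8  2.8]
```

The stop reaction is about 9 N. I ease back so the bearing settles on the pawl, then lift and look.

```bash
python3 -m pendant '[[0,0.04,0,0,0,0,-1],[0,0.1,0,0,0,0,-1],[0,0.16,0,0,0,0,-1],[0,0.22,0,0,0,0,-1],[0,0.35,0,0,0,0,-1],[0,0.5,-0.1,0,0,0,-1],[0,0.5,-0.6,0,0,0,-1],[0,0.5,-1.2,0,0,0,-1],[0,0.5,-1.8,0,0,0,-1],[0,0.5,-2.4,0,0,0,-1]]'
python3 - <<'E'
from h import *
tipdeck();tgt((200,0,150));tgt((345,0,150));tgt((345,0,88))
p=np.load('deck.npy');Rm,t=deckT(p)
for n in('side','top'):
    im,d=manip.camera(n);
    for r in manip.tip_of('bearing',n)[:2]: print(n,r['p'],np.round(r['pixel'],1),(Rm.inv().apply(world(n,r['pixel'],d)-t)*1000).round(1))
    if n=='side': cv2.imwrite('pics/held.png',cv2.resize(im[175:245,240:340,::-1],(800,560),interpolation=cv2.INTER_CUBIC))
    c=np.argwhere(d>0); P=[world(n,(u,v),float(d[v,u])) for v in range(0,384,2) for u in range(0,512,2) if d[v,u]>0]
    q=Rm.inv().apply(np.array(P)-t)*1000
    m=(q[:,0]>325)&(q[:,0]<420)&(abs(q[:,1])<70)&(q[:,2]>0); print('obstacles',m.sum(),q[m][:5].round())
E
```

```text
clock: 14.85
position: [0.5178, 0.0797, 0.2218]
ee_rot: [0.997, -0.016, 0.001, -0.07]
ft_force: [-0.7, -0.7, -0.7]
grip_width: 0.003
grasp_force: 0.0
tip deck [185.9 -30.2 153.5] F deck [-0.83  0.7  -0.56] t 14.85
tcp [0.4881 0.095  0.2202] shift [-0.603 -0.281  0.071] turn [-0.001 -0.004 -0.006]
tcp [0.4925 0.2385 0.2404] shift [-0.605 -3.181  0.071] turn [-0.001 -0.004 -0.006]
tcp [0.4927 0.2471 0.179 ] shift [-0.606 -3.18   1.311] turn [-0.001 -0.004 -0.006]
side 0.6 [263.9 219.1] [270.1  -9.1  38.7]Traceback (most recent call last):
  File "<stdin>", line 8, in <module>
  File "h.py", line 5, in world
    c=manip.get_calibration(cam); u,v=px
ValueError: time passes only in moves, steps and waits
```

View pics/held.png

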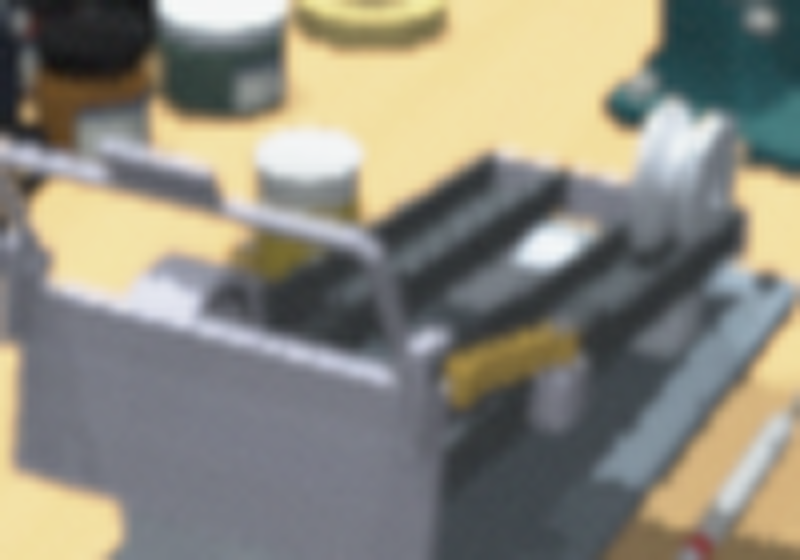

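The bearing stays up at the stop (about (200,290)) with the fingers away, held by the pawl. The pulley is still at its foot (680,170). I go behind the keeper.

```bash
python3 -m pendant '[[-0.15,-0.6,-0.1,0,0,0,-1],[-0.3,-1.2,-0.1,0,0,0,-1],[-0.45,-1.8,-0.1,0,0,0,-1],[-0.6,-2.4,-0.1,0,0,0,-1],[-0.6,-3.0,-0.1,0,0,0,-1],[-0.6,-3.18,0,0,0,0,-1],[-0.6,-3.18,0.4,0,0,0,-1],[-0.6,-3.18,0.8,0,0,0,-1],[-0.6,-3.18,1.2,0,0,0,-1],[-0.6,-3.18,1.3,0,0,0,-1]]'
python3 -c "
from h import *
tipdeck();tgt((250,0,88))
im,d=manip.camera('side')
cv2.imwrite('pics/behind.png',cv2.resize(im[130:250,180:330,::-1],(750,600),interpolation=cv2.INTER_CUBIC))"
```

```text
clock: 16.2
position: [0.4925, 0.2463, 0.1764]
ee_rot: [0.997, -0.016, -0.0, -0.069]
ft_force: [0.0, 0.6, -0.0]
grip_width: -0.002
grasp_force: 0.0
tip deck [3.438e+02 3.000e-01 8.560e+01] F deck [ 0.61  0.02 -0.1 ] t 16.2
tcp [0.4899 0.1531 0.1658] shift [ 0.008  1.876 -0.047] turn [ 0.008  0.017 -0.012]
```

View pics/behind.png

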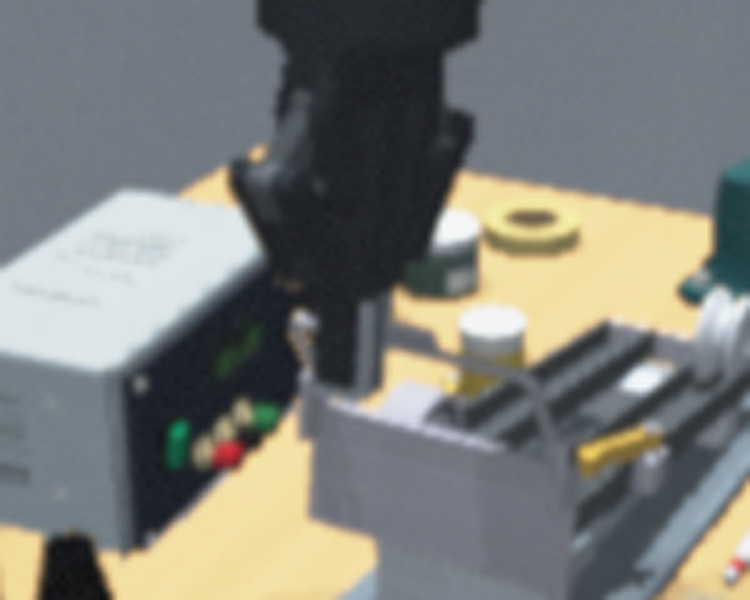

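The closed fingertips are behind the keeper tab, around (350,380). I push it over.

```bash
python3 -m pendant '[[0,0.2,-0.05,0,0,0,-1],[0,0.4,-0.05,0,0,0,-1],[0,0.55,-0.05,0,0,0,-1],[0,0.7,-0.05,0,0,0,-1],[0,0.87,-0.05,0,0,0,-1],[0,1.04,-0.05,0,0,0,-1],[0,1.21,-0.05,0,0,0,-1],[0,1.38,-0.05,0,0,0,-1],[0,1.55,-0.05,0,0,0,-1],[0,1.72,-0.05,0,0,0,-1]]'
python3 - <<'E'
from h import *
tipdeck()
im,d=manip.camera('side')
p=np.load('deck.npy')
for r in manip.tip_of('keeper_tab','side')[:2]: print(r['p'],np.round(r['pixel'],1))
for th in(0,.3,.6,.9,1.2,1.57): print(th,proj('side',D(p,(275-52*np.cos(th),0,54+52*np.sin(th)))).round(1))
E
```

```text
clock: 17.5
position: [0.4904, 0.1616, 0.1687]
ee_rot: [0.997, -0.015, 0.001, -0.07]
ft_force: [0.9, -0.1, 0.2]
grip_width: -0.0
grasp_force: 0.0
tip deck [ 2.589e+02 -2.000e-01  8.970e+01] F deck [-0.09 -0.91  0.18] t 17.5
0.61 [277.7 193.9]
0 [279.5 206.2]
0.3 [279.5 199.5]
0.6 [278.5 193.8]
0.9 [276.5 189.7]
1.2 [273.6 187.6]
1.57 [269.1 188.2]
```

```bash
python3 -m pendant '[[0,0.1,0,0,0,0,-1],[0,0.2,0,0,0,0,-1],[0,0.2,0,0,0,0,-1],[0,0.2,0,0,0,0,-1],[0,0.2,-0.4,0,0,0,-1],[0,0.2,-0.9,0,0,0,-1],[0,0.2,-1.4,0,0,0,-1],[0,0.6,-2.2,0,0,0,-1],[0,1.2,-2.8,0,0,0,-1],[0,1.8,-2.8,0,0,0,-1]]'
python3 - <<'E'
from h import *
tipdeck()
im,d=manip.camera('side')
for r in manip.tip_of('keeper_tab','side')[:2]: print(r['p'],np.round(r['pixel'],1))
for t in('bearing','pulley','oil_jar'): 
    for r in manip.tip_of(t,'side')[:1]: print(t,r['p'],np.round(r['pixel'],1))
cv2.imwrite('pics/end.png',cv2.resize(im[170:260,220:345,::-1],(800,576),interpolation=cv2.INTER_CUBIC))
E
```

```text
clock: 18.85
position: [0.488, 0.0529, 0.2973]
ee_rot: [0.997, -0.015, 0.003, -0.07]
ft_force: [1.2, -0.3, -0.4]
grip_width: -0.0
grasp_force: 0.0
tip deck [169.1  -1.2 232.1] F deck [-0.32 -1.16 -0.38] t 18.85
0.53 [278.2 204.6]
bearing 0.65 [263.4 216.1]
pulley 0.56 [326.3 199.8]
oil_jar 0.75 [276.9 213.8]
```

View pics/end.png

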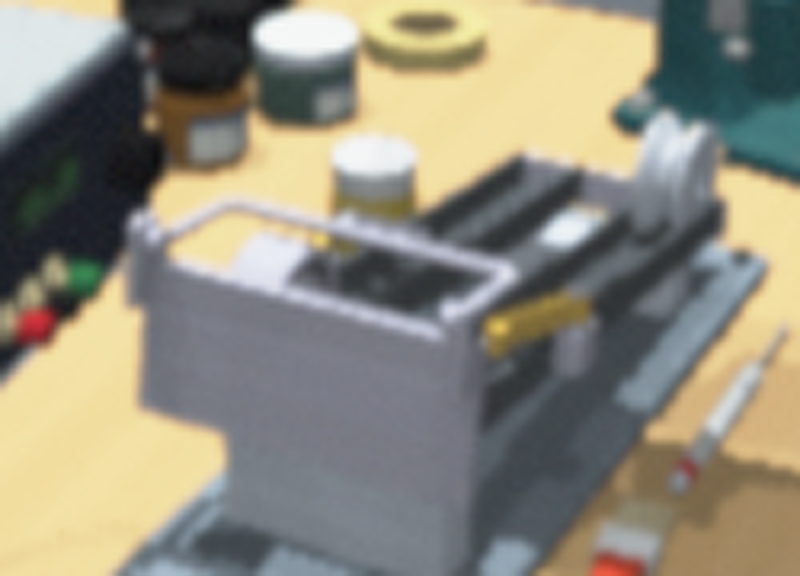

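The keeper lies shut, with its frame running from about (230,205) to (510,270). The bearing is held at the stop (270,260) and the pulley is at its foot (680,165). The jar, screwdriver and brush look undisturbed, and the gripper is clear.

```bash
python3 -c "
from workcell import manip
print(manip.hand_in())"
```

```text
the job is handed in; nothing more can be done
None
```

The bearing is at the stop behind its pawl and the keeper lies shut over the lanes. The pulley, jar, screwdriver and brush appear where they were, and I handed the job in at about 19 s on the robot's clock (no verdict came back).

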